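# Stroke the tile cutter's carriage to feel for sticky spots

## Robot

A 6-joint arm with a two-finger parallel gripper is mounted at the origin on the work surface. World frame = base frame: x ahead of the robot, y to its left, z up, the work surface at z = 0. Lengths are in m, angles in rad, forces in N, time in s.
With the tool pointing down it reaches from about 0.375 to 0.9 m from the base axis. Payload 3.1 kg.
Tool frame: the origin (TCP) lies between the finger pads; the fingertips stand 17 mm ahead of it and the grasp point (between the pads) lies 2 mm behind it (robot.nose_length is the distance from the TCP to the fingertips, in m); z points along the fingers, y is the line along which they close (so a half turn about z gives the same grasp; the last joint's range is limited). The gripper opens to 87 mm and grips with 3 to 60 N. Pads are 19 mm wide; open, the fingers measure 117 mm over their backs; the gripper's body (75 mm by 190 mm) begins 51 mm behind the grasp point.
Start: joints at [-1.444, 0.527, 1.433, -0, 1.181, -0.178], TCP at [0.188, -0.596, 0.24] pointing down, gripper open.
Joint ranges: [-3.08, 3.08], [-0.75, 2.2], [0.22, 2.44], [-1.43, 4.57], [0, 2.65], [-2.85, 2.85]. Speed limits (rad/s): [2.79, 2.79, 3.14, 3.14, 3.14, 3.14].

## Interface

Orientations are given as a unit quaternion [x, y, z, w].
In Python, from rig import robot, cams gives the robot as it stands.
- The arm moves only by the shell command python3 -m pendant 'ROWS' [FORCE]. ROWS is JSON, a list of rows, each an object with "jaw": the opening, from 0 (shut) to 1 (fully open); "linear": the shift along the tool's x, y, z in cm, a list of three; "twist": the turn about the tool's z in degrees. A call has 1 to 12 rows; each row shifts and turns the commanded pose from where the row before left it, along the tool's axes as they then stand; what a row does not reach is not made up. A row lasts 1/12 s, in which the tool goes at most 41.7 mm and 7.16 degrees, less where a joint would pass 70% of its speed; a pose out of reach is approached as far as the arm can. A call is refused whole if a number of a shift passes 4.17 or a number of a turn 7.16, either way. A call with a gripper value outside its range is refused whole. The fingers move at their own pace and stop on an object; FORCE is the grip in N (left out, the last holds). Time passes only in rows, so rows that do not move let the fingers close. It gives the time, the measured TCP pose, the force, the opening and the grip force at its end, in the units of the state.
- robot.get_obs(): the state, without advancing time (a new reading comes with each control period).
- cams.camera(name): name is "side" or "top" or "wrist"; returns a dict with "color" (400x640x3 uint8, blue, green, red), "depth" (400x640 float32, m along the optical axis (not along the pixel's ray), 0 where there is no reading), "fov_y" (degrees; the focal length in pixels is half the picture's height over the tangent of half this angle, whatever the lens; pixels are square), "cx", "cy" (the principal point, pixels), "view" (4x4, takes a point from world to camera coordinates). Camera axes: x right, y down, z forward; pixel columns grow to the right and rows downward; lengths in m; the calibration is good to about 2 mm. A picture is of the moment at which its call begins.
- robot.hand_in(): hands the job in; it is judged then, once.
The state is a dict: "time": time; "q": joint angles; "joint_velocities": joint speeds; "joint_torque": joint torques, N m; "position": TCP position; "tool_rot": TCP orientation; "ft_force": force on the tool from outside, world axes, zero at the start; "moment": the same for the moment, N m; "grip_width": finger opening in m; "grip_force": force on a finger pad.
Only numpy, scipy, OpenCV 4.12 (cv2) and the standard library are available. Lean on these libraries where they do the work, as an engineer would, in place of code of your own. Each camera call takes 0.05 s, during which the arm holds its last target. There are 200 camera calls.

## Task

Before the next tile is scored, check that the tile cutter's carriage runs free: push it slowly along its rails, no faster than about 20 cm a second so that any sticky spot is felt, first right up to the stop at the plain end, then through its full travel right up to the stop at the end with the tile fence. Keep the scoring lever up (do not press its wheel down towards the bed) and do not disturb the pottery and tiles around the cutter. Finish with the carriage parked at the fence end, let go.

Things in the scene. Friction and masses are not known exactly. Their poses are not given: they have to be found in the camera images.
- cutter: Manual tile cutter, fixed to the bench: grey base 200 mm (its x) by 530 mm (its y), grey bed 26 mm above the bench, two steel guide rails (16 mm thick, 52 mm apart, axes 85 mm above the bench) along its y between two aluminium end brackets 102 mm high. Origin: centre of its underside, on the bench. +y points to the end with the tile fence, -y to the plain end; z is up.
- fence (a point): Middle of the top edge of the tile fence, 196 mm from the cutter's origin along its +y and 40 mm above the bench: a low aluminium bar, 200 mm long, lying across the bed under the rails, with ruler marks and a black clamp knob. It shows which end is the fence end; the other end is the plain end.
- block (a point): Centre of the carriage: an aluminium block 86 mm (x) by 110 mm (y) riding on both rails, from 68 to 102 mm above the bench, 0.6 to 1.3 kg. About 3 N of friction holds it where it is left; at one unknown place a crust of dried slip on a rail adds up to 7 N over some 20 mm.
- carriage (a joint): Travel of the carriage along the rails, in m: 0 = against the rubber stop at the plain end, 0.34 = against the rubber stop at the fence end; it grows along the cutter's +y. The carriage's centre lies on the cutter's centre line, at y = joint - 0.17 m in the cutter's frame.
- grip (a point): Middle of the black grip of the scoring lever that stands on the carriage, on the grip's axis, 199 mm above the bench, directly over the carriage's centre. The round grip is 22 to 29 mm thick and 95 mm long, its top 248 mm above the bench; it leans 0.25 rad from vertical towards the fence end. It can be pushed along the rails either way; there is free space on all its sides.
- lever (a joint): Swing of the scoring lever, in rad: 0 = up, held by a spring; it grows as the grip is pressed over and down towards the fence end, 0.7 = scoring wheel on the bed. Pivot on the carriage, 121 mm above the bench. Towards the fence end it gives only above 1.0 N m (about 12 N at the grip's middle), then 2 N m per rad more; towards the plain end it is rigid.
- banding_wheel: Bystander: heavy turntable, 220 mm across and 62 mm high, fixed on the bench beyond the cutter's fence end; origin under its centre.
- bowl_at (a point): Bystander: clay bowl standing on the banding wheel, 170 mm across and 85 mm high; point at the centre of its foot.
- tool_jar_at (a point): Bystander: white jar, 88 mm across and 95 mm high, with modelling tools standing up to 185 mm, on the far side of the cutter; point at the centre of its foot.
- tile_low_at (a point): Bystander: lower of two loose tiles in a stack, 150 x 150 x 9 mm, beside the cutter's plain end; point at the centre of its underside.
- tile_top_at (a point): Bystander: upper tile of that stack, 150 x 150 x 9 mm; point at the centre of its underside.

How it is judged:
On the way, in this order (a step that is already met when the one before it is completed fails the run):
1. the carriage is run to the stop at the plain end (value of joint carriage below 0.01 m), for 0.1 s.
2. the carriage is then stroked through its full travel to the stop at the fence end (value of joint carriage above 0.33 m), for 0.1 s.
At the end, for the whole second after the job is handed in: The carriage has been to the plain end's stop and then to the fence end's stop (within 10 mm of each), rests there within 10 mm of the fence end's stop, the scoring lever stands up (within 0.06 rad), and the robot has let go (value of joint carriage above 0.33 m and velocity of joint carriage between -0.01 and 0.01 m/s and value of joint lever below 0.06 rad); the robot touches nothing.
It fails at once if the carriage is moved faster than 0.25 m/s (velocity of joint carriage above 0.25 m/s or velocity of joint carriage below -0.25 m/s).
It fails at once if the scoring lever is pressed over by more than 0.35 rad (value of joint lever above 0.35 rad).
It fails at once if the pottery or the tiles around the cutter are moved by more than 20 mm (distance of any of bowl_at, tool_jar_at, tile_low_at, tile_top_at from where it was at the start of the episode above 0.02 m).
It also fails if it takes over 48 s, if anything falls off the work surface, if the arm or the gripper's body presses on something with over 40 N, if the wrist force passes 120 N, or if a joint passes its speed limit or range.

## Working session

There is one attempt and no reset: what is moved stays moved. The work goes in short steps, Python scripts to look and compute and a shell command to move; the robot and the scene stay as the last step left them, time stands still between calls to the robot, and variables do not carry over. Pictures are saved under pics/ and viewed, at most 10 in all, crops included, and the job is handed in when it is done.

```bash
mkdir -p pics; cat > h.py <<'E'
import numpy as np, cv2
from rig import robot, cams
def cam(n):
    c=cams.camera(n); np.savez(f'{n}.npz',**c); return c
def pt(c,u,v,d=None):
    f=200/np.tan(np.radians(float(c['fov_y']))/2)
    d=c['depth'][v,u] if d is None else d
    p=np.array([(u-c['cx'])/f*d,(v-c['cy'])/f*d,d,1]); return (np.linalg.inv(c['view'])@p)[:3]
E
python3 - <<'E'
from h import *
for n in ('top','side'): cv2.imwrite(f'pics/{n}.png',cam(n)['color'])
o=robot.get_obs(); print(o['position'],o['tool_rot'],o['time'])
E
```

```text
[ 0.18810166 -0.59536647  0.23865795] [ 9.88332556e-01  1.52308173e-01  1.51835324e-05 -9.89319345e-04] 0.1
```

View pics/top.png

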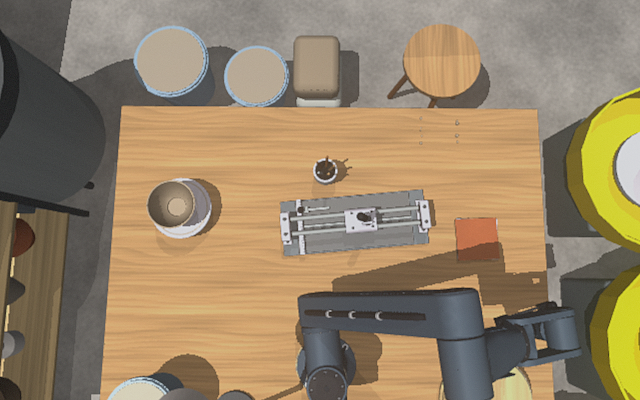

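View pics/side.png

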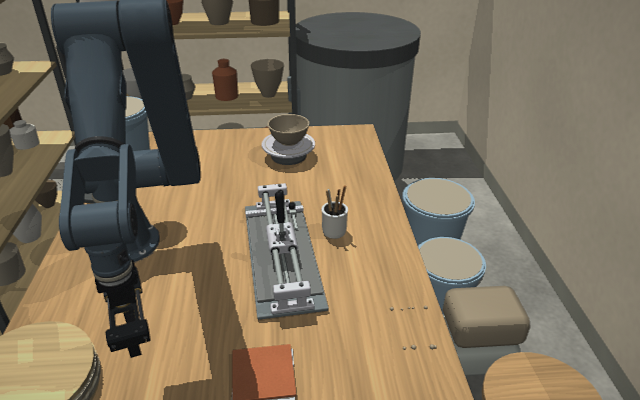

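The top view shows the fence at the left end (300,228), the brackets at about (285,232) and (425,214), the block near (361,221), the jar at (325,170), the tiles at (476,240) and the bowl at (175,207). I'll measure these and enlarge the area.

```bash
python3 - <<'E'
from h import *
c=dict(np.load('top.npz'))
for n,u,v in [('brF',285,240),('brF2',284,222),('brP',426,225),('brP2',422,203),('blk',352,226),('tile',476,240),('jar',325,170),('bowl',178,206)]: print(n,pt(c,u,v).round(3))
# all points in the region by height
v,u=np.mgrid[180:265,270:440]; f=200/np.tan(np.radians(float(c['fov_y']))/2)
d=c['depth'][v,u]; P=np.stack([(u-c['cx'])/f*d,(v-c['cy'])/f*d,d,np.ones_like(d)],-1)@np.linalg.inv(c['view']).T
P=P[...,:3]; z=P[...,2]
m=(z>.094)&(z<.108); n,l,s,ce=cv2.connectedComponentsWithStats(m.astype('uint8'))
for i in range(1,n):
  if s[i,4]>15: q=P[l==i]; print('h102',s[i],q.mean(0).round(3),cv2.minAreaRect(q[:,:2].astype('float32')))
m=(z>.018)&(z<.034); q=P[m]; print('bed',cv2.minAreaRect(q[:,:2].astype('float32')))
q=P[z>.14]; print('grip',len(q),q.mean(0),q.min(0),q.max(0))
q=P[z>.235]; print('griptop',len(q),q.mean(0))
cv2.imwrite('pics/c.png',cv2.resize(c['color'][180:265,270:440],None,fx=4.5,fy=4.5,interpolation=cv2.INTER_CUBIC))
E
```

```text
brF [0.434 0.146 0.098]
brF2 [0.497 0.15  0.104]
brP [ 0.492 -0.346  0.104]
brP2 [ 0.569 -0.334  0.103]
blk [ 0.485 -0.088  0.107]
tile [ 0.445 -0.542  0.023]
jar [0.685 0.008 0.097]
bowl [0.553 0.535 0.069]
h102 [126  19  35  29 270] [ 0.535 -0.332  0.101] ((0.5256265997886658, -0.30437836050987244), (0.0991763100028038, 0.11232326924800873), 10.436806678771973)
h102 [ 73  27  36  26 504] [ 0.509 -0.112  0.101] ((0.5102537870407104, -0.11447563022375107), (0.0827571228146553, 0.12227360904216766), 6.452298164367676)
h102 [110  28  11   4  19] [ 0.546 -0.203  0.097] ((0.5451728701591492, -0.20412306487560272), (0.010830272920429707, 0.03506118431687355), 1.5937691926956177)
h102 [  9  32  18  29 249] [0.484 0.147 0.101] ((0.4846528470516205, 0.13823792338371277), (0.09974458813667297, 0.05337955802679062), 6.888862133026123)
h102 [133  41  10   4  18] [ 0.5   -0.282  0.097] ((0.5002235770225525, -0.28180578351020813), (0.010885954834520817, 0.031508151441812515), 1.7789974212646484)
bed ((0.52912437915802, -0.09594106674194336), (0.2705496847629547, 0.5346332788467407), 2.3063929080963135)
grip 134 [ 0.44959973 -0.06743164  0.83747855] [ 0.35065712 -0.13700651  0.14165292] [0.52410672 0.00691187 1.85759403]
griptop 106 [ 0.43434085 -0.05269579  1.00558242]
```

View pics/c.png

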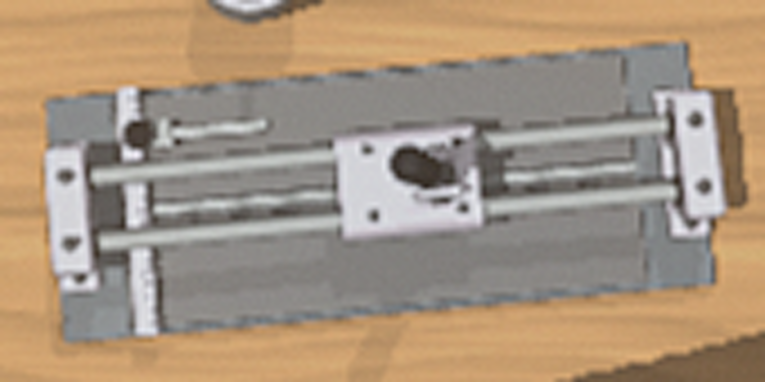

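Fence bracket centre is at about (0.484, 0.147) and plain bracket at (0.535, -0.332), so the cutter's yaw is about +0.106 rad. The block is at (0.509, -0.112), which puts the joint near 0.15. I'll straddle the grip with the fingers lined up along the rails: lift, turn +11.4°, then travel.

```bash
python3 -m pendant '[{"jaw":1,"linear":[0,0,-3.5],"twist":5.7},{"jaw":1,"linear":[0,0,-3.5],"twist":5.7},{"jaw":1,"linear":[2.3,-2.8,0],"twist":0},{"jaw":1,"linear":[2.3,-2.8,0],"twist":0},{"jaw":1,"linear":[2.3,-2.8,0],"twist":0},{"jaw":1,"linear":[2.3,-2.8,0],"twist":0},{"jaw":1,"linear":[2.3,-2.8,0],"twist":0},{"jaw":1,"linear":[2.3,-2.8,0],"twist":0},{"jaw":1,"linear":[2.3,-2.8,0],"twist":0},{"jaw":1,"linear":[2.3,-2.8,0],"twist":0},{"jaw":1,"linear":[2.3,-2.8,0],"twist":0},{"jaw":1,"linear":[2.3,-2.8,0],"twist":0}]'
cat >> h.py <<'E'
from scipy.spatial.transform import Rotation as R
def delta(t):
    o=robot.get_obs(); r=R.from_quat(o['tool_rot'])
    print('t',o['time'],'pos',np.round(o['position'],4),'tool y',r.as_matrix()[:,1].round(3),'shift cm',(100*r.inv().apply(np.array(t)-o['position'])).round(2))
E
python3 -c "
from h import *
delta([.509,-.112,.3]);cv2.imwrite('pics/w1.png',cam('wrist')['color'])"
```

```text
time: 1.1
position: [0.3874, -0.2912, 0.3093]
tool_rot: [0.999, 0.053, -0.0, -0.0]
ft_force: [0.9, -1.6, -0.7]
grip_width: 0.0869
grip_force: 0.0
t 1.1 pos [ 0.3874 -0.2912  0.3093] tool y [ 0.106 -0.994 -0.001] shift cm [ 13.99 -16.53   0.94]
```

View pics/w1.png

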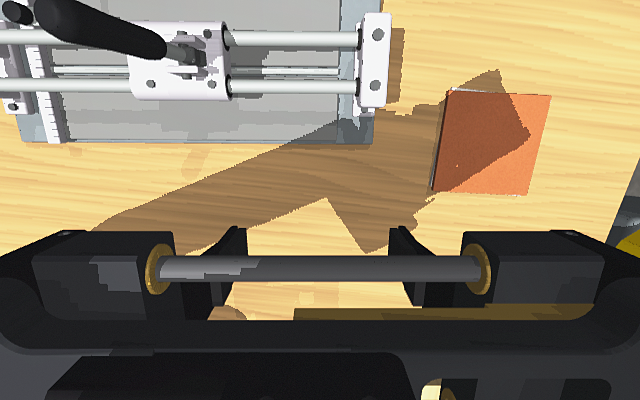

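The wrist view shows the rails level in the picture, so the yaw is right. The block is near (180,60) and the grip leans left towards the fence. Next I go above the grip.

```bash
python3 -m pendant '[{"jaw":1,"linear":[2.3,-2.7,0],"twist":0},{"jaw":1,"linear":[2.3,-2.7,0],"twist":0},{"jaw":1,"linear":[2.3,-2.7,0],"twist":0},{"jaw":1,"linear":[2.3,-2.7,0],"twist":0},{"jaw":1,"linear":[2.3,-2.7,0],"twist":0},{"jaw":1,"linear":[2.4,-3.0,0],"twist":0},{"jaw":1,"linear":[0,0,0],"twist":0},{"jaw":1,"linear":[0,0,0],"twist":0}]'
python3 -c "
from h import *
delta([.509,-.112,.205]);cv2.imwrite('pics/w2.png',cam('wrist')['color'])
c=cam('side');cv2.imwrite('pics/s2.png',cv2.resize(c['color'][130:290,190:370],None,fx=3.5,fy=3.5))"
```

```text
time: 1.82
position: [0.508, -0.1125, 0.3091]
tool_rot: [0.998, 0.056, -0.001, -0.0]
ft_force: [0.6, -0.2, -0.2]
grip_width: 0.087
grip_force: 0.0
t 1.8167 pos [ 0.508  -0.1125  0.3091] tool y [ 0.111 -0.994 -0.   ] shift cm [ 0.12 -0.03 10.41]
```

View pics/w2.png

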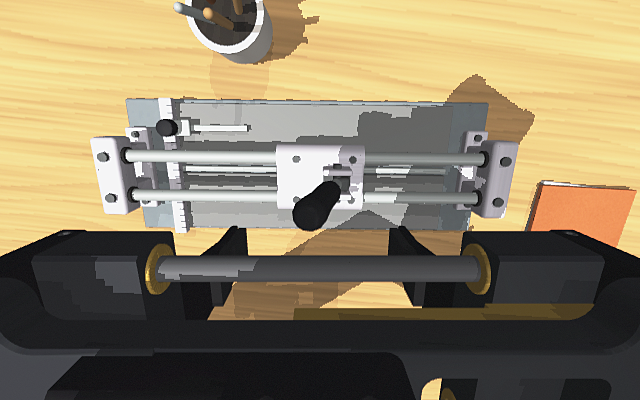

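View pics/s2.png

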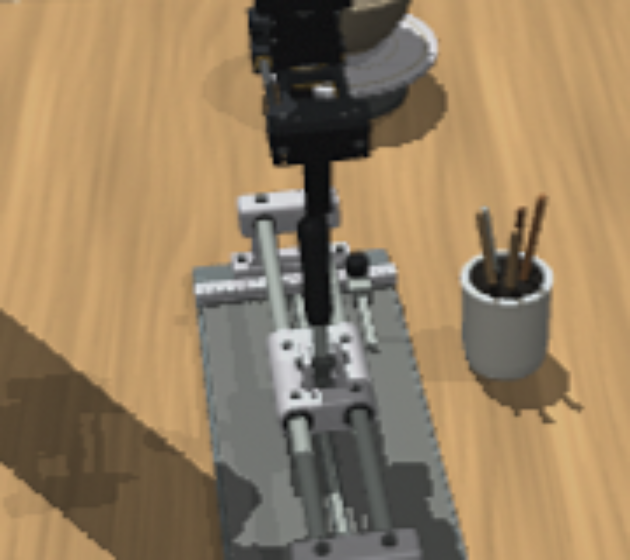

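The wrist view shows the grip top at about (313,210), between the finger columns (240 to 395), and the block at x 277–363. In the side view the grip is in line below the fingers. I'll check with depth.

```bash
python3 - <<'E'
from h import *
c=dict(np.load('wrist.npz'))
v,u=np.mgrid[80:228,80:530]; f=200/np.tan(np.radians(float(c['fov_y']))/2)
d=c['depth'][v,u]; P=(np.stack([(u-c['cx'])/f*d,(v-c['cy'])/f*d,d,np.ones_like(d)],-1)@np.linalg.inv(c['view']).T)[...,:3]; z=P[...,2]
s=(abs(P[...,0]-.51)<.07)&(abs(P[...,1]+.11)<.09)
q=P[s&(z>.097)&(z<.107)]; print('block',len(q),cv2.minAreaRect(q[:,:2].astype('float32')))
for a in (.16,.18,.2,.22,.235):
  q=P[s&(z>a)&(z<a+.02)&(z<.255)]
  if len(q): print(a,len(q),q.min(0).round(3),q.max(0).round(3))
print(z[s&(z<.27)].max())
E
```

```text
block 3650 ((0.5076423287391663, -0.11524209380149841), (0.07797735929489136, 0.1102110892534256), 5.94989013671875)
0.16 93 [ 0.506 -0.136  0.161] [ 0.521 -0.114  0.18 ]
0.18 167 [ 0.504 -0.133  0.18 ] [ 0.52  -0.106  0.2  ]
0.2 165 [ 0.504 -0.128  0.2  ] [ 0.52  -0.103  0.22 ]
0.22 271 [ 0.501 -0.123  0.22 ] [ 0.521 -0.092  0.24 ]
0.235 903 [ 0.498 -0.12   0.235] [ 0.521 -0.092  0.251]
0.25121252430895136
```

Grip and block centre agree at (0.509, -0.114), with the top at 0.25. I'll descend 10.3 cm and partly close the jaw around the grip.

```bash
python3 -m pendant '[{"jaw":1,"linear":[0,0.1,2.6],"twist":0},{"jaw":1,"linear":[0,0,2.6],"twist":0},{"jaw":1,"linear":[0,0,2.6],"twist":0},{"jaw":1,"linear":[0,0,2.5],"twist":0},{"jaw":0.55,"linear":[0,0,0],"twist":0},{"jaw":0.55,"linear":[0,0,0],"twist":0},{"jaw":0.55,"linear":[0,0,0],"twist":0},{"jaw":0.55,"linear":[0,0,0],"twist":0}]' 5
python3 -c "
from h import *
delta([.509,-.112,.205])"
```

```text
time: 2.58
position: [0.5087, -0.1163, 0.2083]
tool_rot: [0.999, 0.053, 0.002, 0.001]
ft_force: [-0.9, 0.2, 0.5]
grip_width: 0.0676
grip_force: 0.0
t 2.5833 pos [ 0.5087 -0.1163  0.2083] tool y [ 0.106 -0.994  0.002] shift cm [ 0.07 -0.43  0.33]
```

```bash
python3 -m pendant '[{"jaw":0.55,"linear":[0,0,0],"twist":0},{"jaw":0.55,"linear":[0,0,0],"twist":0},{"jaw":0.55,"linear":[0,0.3,0],"twist":0},{"jaw":0.55,"linear":[0,0.4,0],"twist":0},{"jaw":0.55,"linear":[0,0.5,0],"twist":0},{"jaw":0.55,"linear":[0,0.8,0],"twist":0},{"jaw":0.55,"linear":[0,0.8,0],"twist":0},{"jaw":0.55,"linear":[0,0.8,0],"twist":0},{"jaw":0.55,"linear":[0,0.8,0],"twist":0},{"jaw":0.55,"linear":[0,0.8,0],"twist":0},{"jaw":0.55,"linear":[0,0.8,0],"twist":0},{"jaw":0.55,"linear":[0,0.8,0],"twist":0}]'
```

```text
time: 3.58
position: [0.5148, -0.1837, 0.2064]
tool_rot: [0.999, 0.053, -0.0, -0.0]
ft_force: [-1.4, 2.4, 1.7]
grip_width: 0.048
grip_force: 1.2
```

```bash
python3 -m pendant '[{"jaw":0.55,"linear":[0,0.8,0],"twist":0},{"jaw":0.55,"linear":[0,0.8,0],"twist":0},{"jaw":0.55,"linear":[0,0.8,0],"twist":0},{"jaw":0.55,"linear":[0,0.8,0],"twist":0},{"jaw":0.55,"linear":[0,0.8,0],"twist":0},{"jaw":0.55,"linear":[0,0.8,0],"twist":0}]'
```

```text
time: 4.08
position: [0.5199, -0.2312, 0.2063]
tool_rot: [0.999, 0.053, -0.0, -0.0]
ft_force: [-2.1, 3.0, -0.2]
grip_width: 0.0484
grip_force: 1.2
```

```bash
python3 -m pendant '[{"jaw":0.55,"linear":[0,0.8,0],"twist":0},{"jaw":0.55,"linear":[0,0.8,0],"twist":0},{"jaw":0.55,"linear":[0,0.6,0],"twist":0},{"jaw":0.55,"linear":[0,0.5,0],"twist":0},{"jaw":0.55,"linear":[0,0.4,0],"twist":0}]'
```

```text
time: 4.5
position: [0.5234, -0.262, 0.2064]
tool_rot: [0.999, 0.053, -0.0, -0.0]
ft_force: [-2.2, 1.6, 0.1]
grip_width: 0.0475
grip_force: 1.1
```

```bash
python3 -m pendant '[{"jaw":0.55,"linear":[0,0.3,0],"twist":0},{"jaw":0.55,"linear":[0,0.3,0],"twist":0},{"jaw":0.55,"linear":[0,0.3,0],"twist":0}]'
```

```text
time: 4.75
position: [0.5238, -0.2673, 0.2062]
tool_rot: [0.999, 0.053, -0.001, -0.003]
ft_force: [-0.2, 10.1, 3.0]
grip_width: 0.0494
grip_force: 5.0
```

```bash
python3 -m pendant '[{"jaw":0.55,"linear":[0,0.3,0],"twist":0},{"jaw":0.55,"linear":[0,0,0],"twist":0},{"jaw":0.55,"linear":[0,0,0],"twist":0}]'
python3 -c "
from h import *
delta([.509,-.112,.205]);c=cam('side');cv2.imwrite('pics/s3.png',cv2.resize(c['color'][170:330,200:360],None,fx=3.5,fy=3.5))"
```

```text
time: 5.0
position: [0.5241, -0.2696, 0.2062]
tool_rot: [0.999, 0.053, -0.001, -0.004]
ft_force: [-0.7, 9.9, 2.5]
grip_width: 0.0542
grip_force: 5.0
t 5.0 pos [ 0.5241 -0.2696  0.2062] tool y [ 0.106 -0.994 -0.008] shift cm [  0.18 -15.83   0.23]
```

View pics/s3.png

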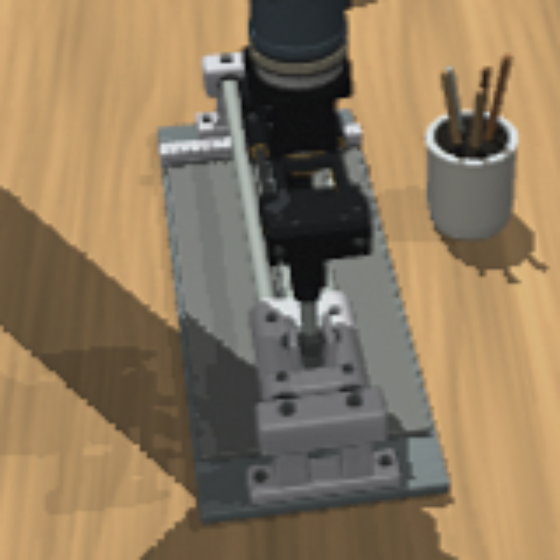

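The block looks right at the plain bracket, but the 5 N jaw has been yielding: the width grew to 54 mm at about 10 N. That could be the crust rather than the stop, so I'll stiffen the jaw and confirm.

```bash
python3 -m pendant '[{"jaw":0.6,"linear":[0,0,0],"twist":0},{"jaw":0.57,"linear":[0,0,0],"twist":0},{"jaw":0.55,"linear":[0,0,0],"twist":0},{"jaw":0.55,"linear":[0,0,0],"twist":0}]' 30
python3 -c "
from h import *
delta([.509,-.112,.205])
c=cam('wrist')
v,u=np.mgrid[60:228,80:560]; f=200/np.tan(np.radians(float(c['fov_y']))/2)
d=c['depth'][v,u]; P=(np.stack([(u-c['cx'])/f*d,(v-c['cy'])/f*d,d,np.ones_like(d)],-1)@np.linalg.inv(c['view']).T)[...,:3]; z=P[...,2]
e=np.array([-.106,.994]); s=(P[...,:2]-[.5095,-.0925])@e; x=P[...,0]*.994+P[...,1]*.106
m=(z>.097)&(z<.107)
print(np.histogram(s[m],np.arange(-.27,-.09,.005)))
"
```

```text
time: 5.38
position: [0.5237, -0.2669, 0.206]
tool_rot: [0.999, 0.053, -0.001, -0.006]
ft_force: [-0.1, 15.3, 4.2]
grip_width: 0.0487
grip_force: 7.9
t 5.3833 pos [ 0.5237 -0.2669  0.206 ] tool y [ 0.106 -0.994 -0.013] shift cm [  0.19 -15.55   0.3 ]
(array([ 13, 368, 428, 437, 465, 446, 502, 100, 197, 348, 362, 289, 137,
       137, 125, 102, 161, 211, 199, 329, 323, 365, 371, 365, 379, 362,
       362, 375, 360, 350, 102,   0,   0,   0,   0]), array([-0.27 , -0.265, -0.26 , -0.255, -0.25 , -0.245, -0.24 , -0.235,
       -0.23 , -0.225, -0.22 , -0.215, -0.21 , -0.205, -0.2  , -0.195,
       -0.19 , -0.185, -0.18 , -0.175, -0.17 , -0.165, -0.16 , -0.155,
       -0.15 , -0.145, -0.14 , -0.135, -0.13 , -0.125, -0.12 , -0.115,
       -0.11 , -0.105, -0.1  , -0.095]))
```

15 N with no motion, and the block's front is 6 mm from the bracket with its centre at s = -0.174, so this is the plain-end stop. Now the stroke towards the fence (tool -y) at about 0.1 m/s.

```bash
python3 -m pendant '[{"jaw":0.55,"linear":[0,-0.5,0],"twist":0},{"jaw":0.55,"linear":[0,-0.5,0],"twist":0},{"jaw":0.55,"linear":[0,-0.5,0],"twist":0},{"jaw":0.55,"linear":[0,-0.5,0],"twist":0},{"jaw":0.55,"linear":[0,-0.4,0],"twist":0},{"jaw":0.55,"linear":[0,-0.4,0],"twist":0},{"jaw":0.55,"linear":[0,-0.5,0],"twist":0},{"jaw":0.55,"linear":[0,-0.6,0],"twist":0},{"jaw":0.55,"linear":[0,-0.7,0],"twist":0},{"jaw":0.55,"linear":[0,-0.8,0],"twist":0},{"jaw":0.55,"linear":[0,-0.8,0],"twist":0},{"jaw":0.55,"linear":[0,-0.8,0],"twist":0}]'
```

```text
time: 6.43
position: [0.5173, -0.2028, 0.2068]
tool_rot: [0.999, 0.053, 0.0, 0.0]
ft_force: [1.7, -2.8, 2.3]
grip_width: 0.0479
grip_force: 1.3
```

```bash
python3 -m pendant '[{"jaw":0.55,"linear":[0,-0.8,0],"twist":0},{"jaw":0.55,"linear":[0,-0.8,0],"twist":0},{"jaw":0.55,"linear":[0,-0.8,0],"twist":0},{"jaw":0.55,"linear":[0,-0.8,0],"twist":0},{"jaw":0.55,"linear":[0,-0.8,0],"twist":0},{"jaw":0.55,"linear":[0,-0.8,0],"twist":0},{"jaw":0.55,"linear":[0,-0.8,0],"twist":0},{"jaw":0.55,"linear":[0,-0.8,0],"twist":0},{"jaw":0.55,"linear":[0,-0.8,0],"twist":0},{"jaw":0.55,"linear":[0,-0.8,0],"twist":0}]'
```

```text
time: 7.27
position: [0.5089, -0.1249, 0.2066]
tool_rot: [0.999, 0.054, 0.0, 0.002]
ft_force: [1.9, -4.7, 1.2]
grip_width: 0.048
grip_force: 2.4
```

```bash
python3 -m pendant '[{"jaw":0.55,"linear":[0,-0.8,0],"twist":0},{"jaw":0.55,"linear":[0,-0.8,0],"twist":0},{"jaw":0.55,"linear":[0,-0.8,0],"twist":0},{"jaw":0.55,"linear":[0,-0.8,0],"twist":0},{"jaw":0.55,"linear":[0,-0.8,0],"twist":0},{"jaw":0.55,"linear":[0,-0.8,0],"twist":0},{"jaw":0.55,"linear":[0,-0.8,0],"twist":0},{"jaw":0.55,"linear":[0,-0.8,0],"twist":0},{"jaw":0.55,"linear":[0,-0.8,0],"twist":0},{"jaw":0.55,"linear":[0,-0.8,0],"twist":0},{"jaw":0.55,"linear":[0,-0.8,0],"twist":0},{"jaw":0.55,"linear":[0,-0.8,0],"twist":0}]'
```

```text
time: 8.27
position: [0.4983, -0.0279, 0.2065]
tool_rot: [0.999, 0.053, -0.0, 0.0]
ft_force: [1.3, -1.8, 1.4]
grip_width: 0.0481
grip_force: 1.2
```

```bash
python3 -m pendant '[{"jaw":0.55,"linear":[0,-0.8,0],"twist":0},{"jaw":0.55,"linear":[0,-0.8,0],"twist":0},{"jaw":0.55,"linear":[0,-0.8,0],"twist":0},{"jaw":0.55,"linear":[0,-0.8,0],"twist":0},{"jaw":0.55,"linear":[0,-0.8,0],"twist":0},{"jaw":0.55,"linear":[0,-0.8,0],"twist":0},{"jaw":0.55,"linear":[0,-0.8,0],"twist":0},{"jaw":0.55,"linear":[0,-0.8,0],"twist":0},{"jaw":0.55,"linear":[0,-0.6,0],"twist":0},{"jaw":0.55,"linear":[0,-0.5,0],"twist":0}]'
```

```text
time: 9.1
position: [0.49, 0.0468, 0.2065]
tool_rot: [0.999, 0.054, -0.0, -0.0]
ft_force: [1.7, -2.2, 0.6]
grip_width: 0.0477
grip_force: 1.2
```

```bash
python3 -m pendant '[{"jaw":0.55,"linear":[0,-0.5,0],"twist":0},{"jaw":0.55,"linear":[0,-0.5,0],"twist":0},{"jaw":0.55,"linear":[0,-0.5,0],"twist":0},{"jaw":0.55,"linear":[0,-0.4,0],"twist":0},{"jaw":0.55,"linear":[0,-0.4,0],"twist":0},{"jaw":0.55,"linear":[0,-0.4,0],"twist":0},{"jaw":0.55,"linear":[0,-0.4,0],"twist":0},{"jaw":0.55,"linear":[0,-0.3,0],"twist":0},{"jaw":0.55,"linear":[0,-0.3,0],"twist":0}]'
```

```text
time: 9.85
position: [0.4866, 0.0823, 0.2065]
tool_rot: [0.999, 0.054, 0.0, 0.001]
ft_force: [2.1, -10.5, -1.2]
grip_width: 0.048
grip_force: 5.1
```

```bash
python3 -m pendant '[{"jaw":0.55,"linear":[0,-0.3,0],"twist":0},{"jaw":0.55,"linear":[0,-0.3,0],"twist":0},{"jaw":0.55,"linear":[0,-0.3,0],"twist":0}]'
```

```text
time: 10.1
position: [0.486, 0.0878, 0.2061]
tool_rot: [0.998, 0.055, -0.0, 0.004]
ft_force: [1.8, -16.6, -4.7]
grip_width: 0.0475
grip_force: 7.2
```

16.6 N is more than the friction and crust can make, so this is the fence stop. I'll hold briefly, ease back, and look.

```bash
python3 -m pendant '[{"jaw":0.55,"linear":[0,0,0],"twist":0},{"jaw":0.55,"linear":[0,0,0],"twist":0},{"jaw":0.55,"linear":[0,0.3,0],"twist":0},{"jaw":0.55,"linear":[0,0.3,0],"twist":0},{"jaw":0.55,"linear":[0,0.3,0],"twist":0},{"jaw":0.55,"linear":[0,0.4,0],"twist":0},{"jaw":0.55,"linear":[0,0.2,0],"twist":0},{"jaw":0.6,"linear":[0,0,0],"twist":0},{"jaw":0.7,"linear":[0,0,0],"twist":0},{"jaw":0.8,"linear":[0,0,0],"twist":0},{"jaw":0.8,"linear":[0,0,0],"twist":0},{"jaw":0.8,"linear":[0,0,0],"twist":0}]'
python3 -c "
from h import *
delta([.509,-.112,.205])
c=cam('wrist');cv2.imwrite('pics/w4.png',c['color'])
v,u=np.mgrid[60:228,40:560]; f=200/np.tan(np.radians(float(c['fov_y']))/2)
d=c['depth'][v,u]; P=(np.stack([(u-c['cx'])/f*d,(v-c['cy'])/f*d,d,np.ones_like(d)],-1)@np.linalg.inv(c['view']).T)[...,:3]; z=P[...,2]
e=np.array([-.106,.994]); s=(P[...,:2]-[.5095,-.0925])@e
h=np.histogram(s[(z>.097)&(z<.107)],np.arange(.08,.28,.005));print(*zip(h[1].round(3).tolist(),h[0].tolist()))
"
```

```text
time: 11.1
position: [0.487, 0.0771, 0.2065]
tool_rot: [0.999, 0.054, -0.0, -0.0]
ft_force: [-0.1, 0.0, -0.3]
grip_width: 0.0675
grip_force: 0.0
t 11.1 pos [0.487  0.0771 0.2065] tool y [ 0.107 -0.994 -0.   ] shift cm [ 0.16 19.03  0.15]
(0.08, 0) (0.085, 0) (0.09, 0) (0.095, 0) (0.1, 0) (0.105, 0) (0.11, 210) (0.115, 363) (0.12, 371) (0.125, 253) (0.13, 135) (0.135, 135) (0.14, 124) (0.145, 103) (0.15, 168) (0.155, 209) (0.16, 212) (0.165, 337) (0.17, 337) (0.175, 390) (0.18, 380) (0.185, 379) (0.19, 383) (0.195, 379) (0.2, 376) (0.205, 384) (0.21, 387) (0.215, 368) (0.22, 112) (0.225, 257) (0.23, 478) (0.235, 464) (0.24, 467) (0.245, 443) (0.25, 457) (0.255, 271) (0.26, 0) (0.265, 0) (0.27, 0)
```

View pics/w4.png

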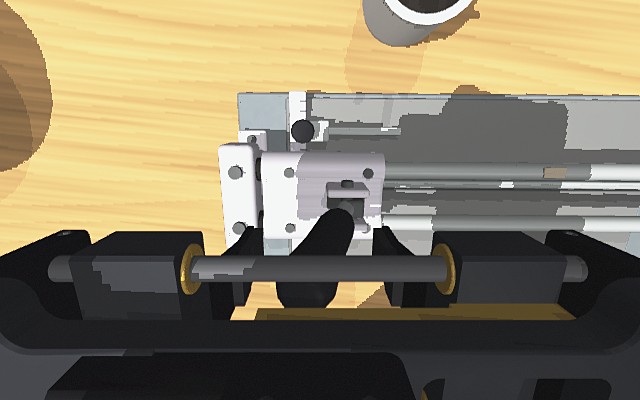

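The block spans s = 0.112 to 0.221, about 6 mm from the fence bracket. Its centre moved 0.340 m between the two stops, so it is at the stop. The grip stands free between the open fingers, so I'll rise and check.

```bash
python3 -m pendant '[{"jaw":0.9,"linear":[0,0,0],"twist":0},{"jaw":0.9,"linear":[0,0,-1.5],"twist":0},{"jaw":0.9,"linear":[0,0,-2.5],"twist":0},{"jaw":0.9,"linear":[0,0,-2.5],"twist":0},{"jaw":0.9,"linear":[0,0,-2.5],"twist":0},{"jaw":0.9,"linear":[0,0,-2],"twist":0},{"jaw":0.9,"linear":[0,0,0],"twist":0},{"jaw":0.9,"linear":[0,0,0],"twist":0},{"jaw":0.9,"linear":[0,0,0],"twist":0}]'
python3 -c "
from h import *
c=cam('wrist');cv2.imwrite('pics/w5.png',c['color'])"
```

```text
time: 11.9
position: [0.4863, 0.0768, 0.3157]
tool_rot: [0.999, 0.053, -0.001, -0.0]
ft_force: [-0.0, 0.3, -0.2]
grip_width: 0.0785
grip_force: 0.0
```

View pics/w5.png

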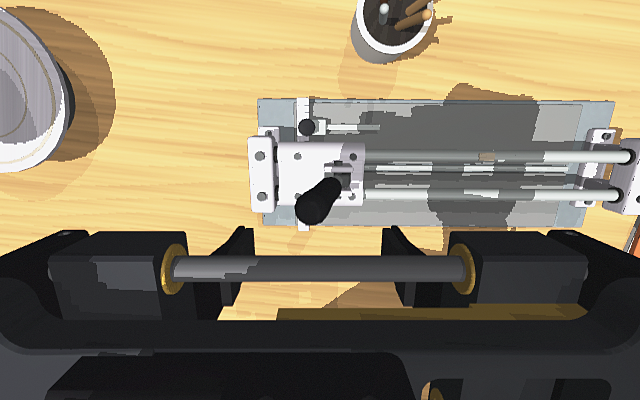

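The block (278–365, 142–207) sits against the fence bracket, the lever is up with its top at (312,205), and the robot is clear.

```bash
python3 -c "
from rig import robot
print(robot.hand_in())"
```

```text
the job is handed in; nothing more can be done
None
```

I ran the carriage at about 0.1 m/s to the plain-end stop, then through its full 0.34 m to the fence-end stop. It is parked there with the lever up and the robot clear; the job is handed in, but no verdict was returned.

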